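Open the combination padlock and hold it ready at the tool case

ROBOT

A 6-joint arm with a two-finger parallel gripper is mounted at the origin on the work surface. World frame = base frame: x ahead of the robot, y to its left, z up, the work surface at z = 0. Lengths are in m, angles in rad, forces in N, time in s.
With the tool pointing down it reaches from about 0.375 to 0.9 m from the base axis. Payload 3.1 kg.
Tool frame: the origin (TCP) lies between the finger pads; the fingertips stand 22 mm ahead of it and the grasp point (between the pads) lies 3 mm ahead of it; z points along the fingers, y is the line along which they close (so a half turn about z gives the same grasp; the last joint's range is limited). The gripper opens to 87 mm and grips with 3 to 60 N. Pads are 19 mm wide; open, the fingers measure 117 mm over their backs; the gripper's body (75 mm by 190 mm) begins 51 mm behind the grasp point.
Start: joints at [-1.333, 0.527, 1.433, -0, 1.181, -0.178], TCP at [0.253, -0.571, 0.245] pointing down, gripper open.
Joint ranges: [-3.08, 3.08], [-0.75, 2.2], [0.22, 2.44], [-1.43, 4.57], [0, 2.65], [-2.85, 2.85]. Speed limits (rad/s): [2.79, 2.79, 3.14, 3.14, 3.14, 3.14].

INTERFACE

Orientations are given as a unit quaternion [x, y, z, w].
In Python, from rig import get_obs, camera, get_calibration, hand_in, cut_out gives the robot as it stands.
- The arm moves only by the shell command python3 -m inch 'ROWS' [OPENING] [FORCE]. ROWS is JSON, one flat list of numbers, 6 for each row, row after row: the shift along the tool's x, y, z scaled (see below), then the turn, a rotation vector about the tool's x, y, z scaled (see below). A call has 1 to 20 rows; each row is the pose to reach, as a shift and turn from the pose commanded when the call began, along the tool's axes at that moment; what a row does not reach only later rows make up. The controller multiplies each number of a shift by 0.08 m and each number of a turn by 90 degrees. A row lasts 1/12 s, in which the tool goes at most 41.7 mm and 7.16 degrees, less where a joint would pass 70% of its speed; a pose out of reach is approached as far as the arm can. A call with a number of a shift or a turn outside -1 to 1 is refused whole. A call with a gripper value outside its range is refused whole. OPENING is the finger opening in mm, from 0 to 87, set as the call begins (- or left out, the last holds). The fingers move at their own pace and stop on an object; FORCE is the grip in N (left out, the last holds). Time passes only in rows, so rows that repeat a pose let the fingers close. It gives the time, the measured TCP pose, the force, the opening and the grip force at its end, in the units of the state.
- get_obs(): the state, without advancing time (a new reading comes with each control period).
- camera(name): name is "scene" or "side" or "wrist"; returns the picture (400x640x3 uint8, red, green, blue); there is no depth.
- get_calibration(name): a dict with "vertical_fov" (degrees; the focal length in pixels is half the picture's height over the tangent of half this angle, whatever the lens; pixels are square), "cx", "cy" (the principal point, pixels), "D" ([k1, k2, p1, p2, k3] as OpenCV has them; the pictures are not rectified), "T" (4x4, takes a point from camera to world coordinates). Camera axes: x right, y down, z forward; pixel columns grow to the right and rows downward; lengths in m; the calibration is good to about 2 mm. A picture is of the moment at which its call begins: read the wrist's pose just before it. get_calibration takes no time and is no camera call; for the wrist camera it gives the pose at the moment of the call.
- hand_in(): hands the job in; it is judged then, once.
Trained networks look in the newest picture that a camera, given by its name, has taken for a name from the list of things; names that differ only in an ending like _2 or _b are one class to them, and where a whole thing is asked for, a point or a joint stands for the part that bears it (a point fixed in the world has none). Each returns a list of dicts, best first, with "conf" (0 to 1); they miss things now and then, are a little off and sometimes report something else, mostly with a low value. They report only what shows in the picture. A call takes as long as a camera call. They do not tell look-alikes from the thing itself.
- cut_out(camera, thing): "region" (400x640 bool, what is visible of it) and "bbox" ([left, top, right, bottom] in pixels, round what is visible of it).
The state is a dict: "time": time; "q": joint angles; "joint_velocities": joint speeds; "joint_torque": joint torques, N m; "position": TCP position; "tool_rot": TCP orientation; "ft_force": force on the tool from outside, world axes, zero at the start; "moment": the same for the moment, N m; "grip_width": finger opening in m; "grip_force": force on a finger pad.
Only numpy, scipy, OpenCV 4.12 (cv2) and the standard library are available. Lean on these libraries where they do the work, as an engineer would, in place of code of your own. Each camera call takes 0.05 s, during which the arm holds its last target. There are 200 camera calls.

TASK

Turn the padlock's ring dial, click by click, until its notch stands over the pointer, and pull the shackle fully open by its crossbar while the lock still sits in its bracket. Then lift the open lock out by the shackle and carry it to the tool case, and finish while still holding it there by the shackle's crossbar, hanging still and upright straight above the staple on the case, a few centimetres clear of it; do not let go. Leave the pencil, the try square and the drinking glass where they are.

Things in the scene. Friction and masses are not known exactly. Their poses are not given: they have to be found in the camera images.
- lock: A steel combination padlock, 0.45 to 0.7 kg, standing upright and loose in the bracket. Origin: centre of its underside; z up along its axis. From below: square foot 56 x 56 mm, 18 mm tall; round barrel 50 mm across to 51 mm up; a ring dial; a U shackle rising out of the dial's middle, top 99 mm up when shut, its legs at y = +13 and -13 mm.
- pointer (a point): Outer end of the lock's fixed pointer: a fin 7 mm thick that sticks out of the barrel along the lock's +y to 38 mm from the axis, 23 to 37 mm above the lock's underside (this point 30 mm).
- dial_grip (a point): Point on the dial's axis at half its height, 59 mm above the lock's underside. The dial is a ribbed aluminium ring 56 mm across (24 flats), 51 to 67 mm up, coaxial with the lock. Turns with the dial.
- dial_notch (a point): Middle of the notch in the dial's top face: a gap 30 degrees wide and 5 mm deep, cut right across the ring, from its inner edge (18 mm from the axis) to its rim (28 mm); its bottom and the rim below it are black. This point is 21 mm from the axis, 67 mm above the lock's underside, and turns with the dial. Seen from the axis it must point the way the pointer does.
- dial (a joint): Turn of the dial against the lock, rad, anticlockwise from above positive, endless, may read beyond 0 to 6.28. At 0 or any whole turn the notch is over the pointer; within 0.1 rad of it the shackle is free, further off blocked. Clicks every 0.524 rad (0 is a click), settling into the nearest when let go; about 0.1 N m moves it past a click. Starts 1.05 to 5.23.
- shackle (a joint): How far the shackle is pulled up out of the lock, m: 0 shut, 0.022 fully open (a stop). It has about 1.2 N of friction, no spring, and stays where it is left. With the dial wrong it comes up only about 1.5 mm and then lifts the whole lock.
- shackle_bar (a point): Middle of the shackle's crossbar, on its centre line, 95 mm above the lock's underside when shut, 117 mm when open. The bar is 8 mm round steel, along the lock's y axis, straight for 18 mm; when shut it is 24 mm clear of the dial's top. Axes as the lock's.
- bracket: A dark steel bracket screwed to the bench, base plate 110 x 100 x 6 mm, with a square pocket, inside 60 x 60 mm, whose rim is 22 mm above the bench; the lock stands in it on the base plate, 2 mm free all round, its axes along the bracket's. Origin: centre of the underside, z up.
- case: A flat dark wooden tool case with steel corners, fixed, 180 x 240 mm, 75 mm tall. Origin: centre of its underside; its front with the black handle faces -x.
- case_staple (a point): Top of the steel staple (a loop 28 mm wide along y, 6 mm thick) that stands up through the hasp strap in the middle of the case's top; this point is 99 mm above the bench. z up.
- pencil: A flat carpenter's pencil, 173 x 13 x 8 mm, lying; to be left alone. Origin: underside.
- square: A small try square, 110 x 81 x 14 mm, lying; to be left alone. Origin: underside.
- tumbler: A drinking glass, 72 mm across, 100 mm tall; to be left alone. Origin: underside.
Not all that is in view belongs to the job. Of the things like the bracket, leave any that is purple; of the rest the smaller one is meant.

How it is judged:
On the way:
1. the shackle is pulled open (14 mm or more) while the lock still sits in its bracket (value of joint shackle above 0.014 m and z of lock in the frame of bracket below 0.03 m), for 0.1 s.
At the end, for the whole second after the job is handed in: Gripped by the shackle crossbar (over 2 N, grasp point within 30 mm of its middle), shackle open 17 mm or more, the lock hangs still (under 40 mm/s) within 0.3 rad of upright, underside 6 to 90 mm above the staple top and within 35 mm sideways, not touching the case (value of joint shackle above 0.017 m and horizontal distance between lock and case_staple below 0.035 m and z of lock in the frame of case_staple between 0.006 and 0.09 m and angle between lock's own z axis and vertical below 0.3 rad and linear speed of lock below 0.04 m/s and contact force between lock and case below 0.1 N and contact force between the fingers and lock above 2 N and distance between the grasp point and shackle_bar below 0.03 m); the arm keeps its last pose, push and grip.
It fails at once if the lock is taken out of its bracket with the shackle still shut (z of lock in the frame of bracket above 0.03 m and value of joint shackle below 0.01 m).
It fails at once if the pencil, square or glass is shifted by more than 40 mm (distance of any of pencil, square, tumbler from where it was at the start of the episode above 0.04 m).
It also fails if it takes over 72 s, if anything falls off the work surface, if the arm or the gripper's body presses on something with over 40 N, if the wrist force passes 120 N, or if a joint passes its speed limit or range.

## Working session

There is one attempt and no reset: what is moved stays moved. The work goes in short steps, Python scripts to look and compute and a shell command to move; the robot and the scene stay as the last step left them, time stands still between calls to the robot, and variables do not carry over. Pictures are saved under pics/ and viewed, at most 10 in all, crops included, and the job is handed in when it is done.

```bash
ls; mkdir -p pics
cat > h.py <<'E'
import numpy as np, cv2
from rig import get_obs, camera, get_calibration, hand_in, cut_out
def K(c):
    f=200/np.tan(np.radians(c["vertical_fov"])/2)
    return np.array([[f,0,c["cx"]],[0,f,c["cy"]],[0,0,1.]])
def ray(c,uv):
    p=cv2.undistortPoints(np.array([[uv]],float),K(c),np.array(c["D"],float))[0,0]
    T=np.array(c["T"]); return T[:3,3],T[:3,:3]@np.array([p[0],p[1],1])
def at_z(c,uv,z):
    o,d=ray(c,uv); return o+d*(z-o[2])/d[2]
def proj(c,P):
    T=np.linalg.inv(np.array(c["T"])); P=np.atleast_2d(P)@T[:3,:3].T+T[:3,3]
    return cv2.projectPoints(P,np.zeros(3),np.zeros(3),K(c),np.array(c["D"],float))[0][:,0]
E
python3 - <<'E'
from h import *
a=[]
for n in ["scene","side","wrist"]:
    im=camera(n); cv2.imwrite(f"pics/{n}0.png",im[:,:,::-1]); a.append(im)
    c=get_calibration(n); print(n,np.round(c["T"],3).tolist(),c["vertical_fov"])
    for t in ["lock","bracket","case","dial","pencil","square","tumbler"]:
        print(t,[(round(d["conf"],2),np.round(d["bbox"]).tolist()) for d in cut_out(n,t)])
E
```

```text
pics
scene [[0.755, 0.529, -0.387, 0.931], [0.656, -0.608, 0.447, -0.418], [0.001, -0.591, -0.806, 0.981], [0.0, 0.0, 0.0, 1.0]] 57.68628038849309
lock [(0.88, [358.0, 183.0, 377.0, 214.0])]
bracket [(0.95, [303.0, 149.0, 347.0, 188.0]), (0.94, [344.0, 191.0, 387.0, 223.0]), (0.76, [305.0, 112.0, 339.0, 139.0])]
case [(0.83, [219.0, 238.0, 328.0, 352.0])]
dial []
pencil [(0.68, [265.0, 213.0, 312.0, 228.0])]
square [(0.78, [315.0, 244.0, 352.0, 272.0])]
tumbler [(0.78, [352.0, 249.0, 379.0, 282.0])]
side [[-0.924, -0.279, 0.261, 0.223], [-0.382, 0.7, -0.603, 0.672], [-0.015, -0.657, -0.753, 0.86], [0.0, 0.0, 0.0, 1.0]] 51.109470245613934
lock [(0.7, [243.0, 230.0, 268.0, 269.0])]
bracket [(0.98, [290.0, 262.0, 376.0, 340.0]), (0.96, [226.0, 245.0, 284.0, 286.0]), (0.81, [337.0, 356.0, 407.0, 399.0])]
case [(0.59, [270.0, 102.0, 369.0, 188.0])]
dial [(0.51, [240.0, 236.0, 261.0, 256.0])]
pencil [(0.57, [311.0, 210.0, 374.0, 217.0])]
square [(0.89, [257.0, 181.0, 302.0, 201.0])]
tumbler [(0.86, [229.0, 150.0, 256.0, 189.0])]
wrist [[0.405, -0.881, -0.246, 0.32], [-0.914, -0.39, -0.109, -0.543], [-0.0, 0.269, -0.963, 0.384], [0.0, 0.0, 0.0, 1.0]] 69.21947783198476
lock []
bracket []
case []
dial []
pencil []
square []
tumbler []
```

View pics/scene0.png

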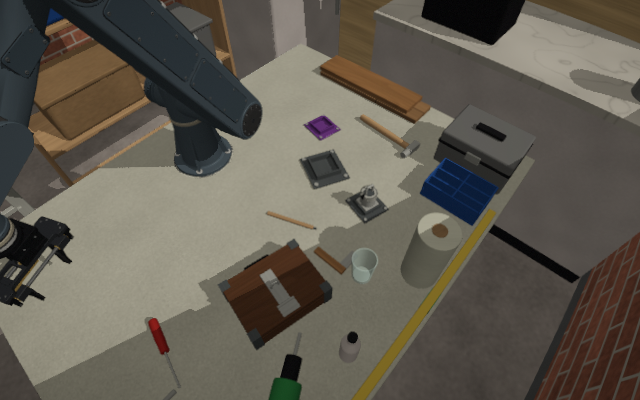

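View pics/side0.png

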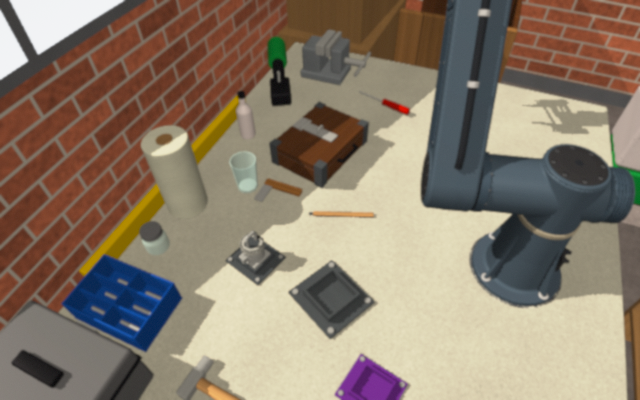

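Scene picture: bracket-like things are the purple one (322,126), a large empty grey one (324,168) and the smaller grey one at (367,205), which has the lock standing in it. I choose (367,205); in the side view that is (255,258). The case is at (275,293), the glass at (364,265), the square at (330,260) and the pencil at (291,220).

Run:
```python
from h import *
for n,b in [("scene",(367,205)),("side",(255,258))]:
    camera(n); c=get_calibration(n)
    for t,z in [("bracket",.003),("case",.075),("lock",.05),("pencil",.004),("square",.007),("tumbler",0)]:
        ds=cut_out(n,t)
        if t=="bracket": ds=sorted(ds,key=lambda d:np.hypot((d["bbox"][0]+d["bbox"][2])/2-b[0],(d["bbox"][1]+d["bbox"][3])/2-b[1]))[:1]
        if not ds: continue
        v,u=np.nonzero(ds[0]["region"]); 
        P=np.array([at_z(c,(x,y),z)[:2] for x,y in zip(u,v)],np.float32)
        (cx,cy),(w,h),a=cv2.minAreaRect(P*1000)
        print(n,t,"mean",P.mean(0).round(3),"rect",round(cx),round(cy),round(w),round(h),round(a,1))
im=[cv2.imread("pics/scene0.png")[165:235,330:400],cv2.imread("pics/side0.png")[220:290,220:290]]
cv2.imwrite("pics/crop1.png",np.hstack([cv2.resize(i,(400,400),interpolation=cv2.INTER_CUBIC) for i in im]))
```

```text
scene bracket mean [0.601 0.196] rect 593 211 101 111 74.7
scene case mean [ 0.605 -0.216] rect 600 -210 244 209 77.6
scene lock mean [0.595 0.207] rect 593 206 63 96 39.8
scene pencil mean [ 0.438 -0.001] rect 444 2 155 14 19.9
scene square mean [ 0.642 -0.016] rect 638 -21 117 76 35.1
scene tumbler mean [0.715 0.033] rect 717 33 77 119 29.6
side bracket mean [0.582 0.227] rect 594 213 100 111 74.0
side case mean [ 0.579 -0.166] rect 580 -178 302 225 76.3
side lock mean [0.589 0.219] rect 592 219 77 90 69.0
side pencil mean [0.617 0.186] rect 620 181 63 61 22.1
side square mean [ 0.645 -0.011] rect 633 2 114 84 2.3
side tumbler mean [ 0.769 -0.048] rect 771 -46 74 176 34.7
```

View pics/crop1.png

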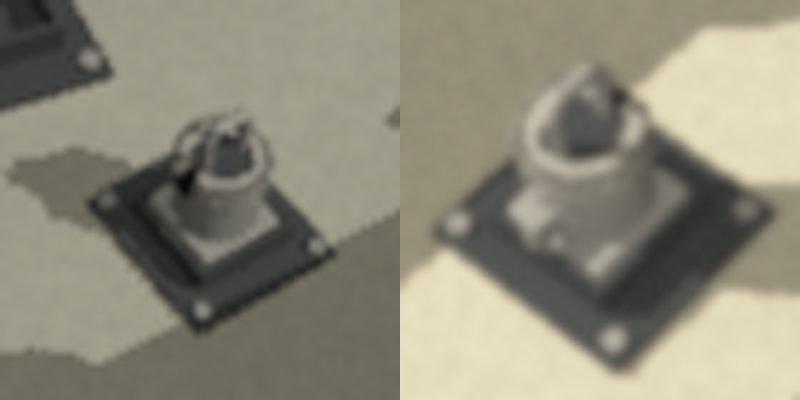

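Side crop: the lock sits in the small grey bracket, with the fin at about side pixel (245,259). In the scene crop the black notch rim shows at about scene pixel (362,197). Next I get the tool axes.

Run:
```python
from h import *
from scipy.spatial.transform import Rotation as R
o=get_obs(); print(o["time"],R.from_quat(o["tool_rot"]).as_matrix().round(3).tolist(),np.round(o["q"],3))
c=get_calibration("side"); p=at_z(c,(245.4,259.4),.036); d=p[:2]-[.594,.212]; print("fin",d.round(3),np.degrees(np.arctan2(d[1],d[0])))
c=get_calibration("scene"); p=at_z(c,(362.4,197),.065); d=p[:2]-[.594,.212]; print("notch",d.round(3),np.degrees(np.arctan2(d[1],d[0])))
```

```text
1.9 [[0.914, 0.405, -0.0], [0.405, -0.914, 0.0], [-0.0, -0.0, -1.0]] [-1.333  0.528  1.433 -0.     1.181 -0.178]
fin [0.005 0.03 ] 80.14164259268284
notch [-0.007 -0.023] -107.03200093739771
```

```bash
python3 -m inch '[0.33,-0.3,0,0,0,0, 0.65,-0.6,0,0,0,0, 0.98,-0.9,0,0,0,0]' 87
python3 -m inch '[0.33,-0.3,0,0,0,0, 0.65,-0.6,0,0,0,0, 0.98,-0.9,0,0,0,0]'
python3 -m inch '[0.33,-0.3,0,0,0,0, 0.65,-0.6,0,0,0,0, 0.98,-0.9,0,0,0,0]'
python3 -m inch '[0.33,-0.3,0,0,0,0, 0.65,-0.6,0,0,0,0, 0.98,-0.9,0,0,0,0]'
python3 -m inch '[0.33,-0.3,0,0,0,0, 0.65,-0.6,0,0,0,0, 0.98,-0.9,0,0,0,0]'
python3 -m inch '[0.33,-0.3,0,0,0,0, 0.65,-0.6,0,0,0,0, 0.98,-0.9,0,0,0,0]'
python3 -m inch '[0.33,-0.3,0,0,0,0, 0.65,-0.6,0,0,0,0, 0.98,-0.9,0,0,0,0]'
python3 -m inch '[0.33,-0.3,0,0,0,0, 0.65,-0.6,0,0,0,0, 0.98,-0.9,0,0,0,0, 0.98,-0.9,0,0,0,0, 0.98,-0.9,0,0,0,0]'
python3 - <<'E'
from h import *
im=camera("wrist"); c=get_calibration("wrist"); cv2.imwrite("pics/w1.png",im[:,:,::-1])
np.savez("w1.npz",**{k:np.array(v) for k,v in c.items()})
for t in ["lock","bracket","dial","dial_notch","pointer"]:
    for d in cut_out("wrist",t): print(t,round(d["conf"],2),np.round(d["bbox"]).tolist())
print(np.round(get_obs()["position"],4),np.round(get_obs()["q"],3))
for y in [-15.5]:
    T=np.radians(y); M=np.array([[np.cos(T),-np.sin(T),0],[np.sin(T),np.cos(T),0],[0,0,1]])
    print(proj(c,(M@np.array([[55,50,6],[-55,50,6],[-55,-50,6],[55,-50,6],[0,38,42],[0,0,101],[0,0,73]]).T/1000).T+[.594,.212,0]).round())
E
```

```text
time: 2.15
position: [0.2955, -0.4732, 0.2443]
tool_rot: [0.979, 0.206, 0.0, -0.0]
ft_force: [0.0, -0.6, 0.3]
grip_width: 0.0869
grip_force: 0.0
time: 2.4
position: [0.3385, -0.3749, 0.2447]
tool_rot: [0.978, 0.207, 0.0, 0.0]
ft_force: [0.6, -0.4, 0.5]
grip_width: 0.0868
grip_force: 0.0
time: 2.65
position: [0.3811, -0.2773, 0.2448]
tool_rot: [0.978, 0.207, 0.0, 0.0]
ft_force: [0.5, -0.5, 0.9]
grip_width: 0.0868
grip_force: 0.0
time: 2.9
position: [0.4236, -0.1796, 0.2448]
tool_rot: [0.978, 0.207, 0.0, 0.0]
ft_force: [1.3, 0.8, 0.0]
grip_width: 0.0871
grip_force: 0.0
time: 3.15
position: [0.4662, -0.0819, 0.2448]
tool_rot: [0.978, 0.207, 0.0, 0.0]
ft_force: [1.4, 0.3, 0.0]
grip_width: 0.0871
grip_force: 0.0
time: 3.4
position: [0.5087, 0.0158, 0.2448]
tool_rot: [0.978, 0.207, 0.0, 0.0]
ft_force: [0.8, -1.4, 0.1]
grip_width: 0.087
grip_force: 0.0
time: 3.65
position: [0.5512, 0.1134, 0.2447]
tool_rot: [0.978, 0.207, 0.0, 0.0]
ft_force: [0.1, 0.2, -0.9]
grip_width: 0.0874
grip_force: 0.0
time: 4.07
position: [0.5936, 0.2109, 0.2442]
tool_rot: [0.978, 0.209, 0.0, 0.0]
ft_force: [-0.6, -0.9, -0.2]
grip_width: 0.0868
grip_force: 0.0
lock 0.88 [295.0, 145.0, 350.0, 211.0]
bracket 0.77 [265.0, 116.0, 376.0, 224.0]
bracket 0.72 [215.0, 228.0, 312.0, 321.0]
dial 0.84 [291.0, 159.0, 346.0, 207.0]
dial 0.2 [293.0, 144.0, 348.0, 212.0]
dial_notch 0.7 [292.0, 157.0, 347.0, 207.0]
dial_notch 0.38 [289.0, 143.0, 348.0, 208.0]
pointer 0.68 [291.0, 146.0, 347.0, 206.0]
[0.5931 0.2078 0.2447] [ 0.16   0.532  1.423 -0.     1.187  1.315]
[[316. 112.]
 [263. 178.]
 [321. 223.]
 [375. 162.]
 [293. 155.]
 [318. 187.]
 [318. 181.]]
```

View pics/w1.png

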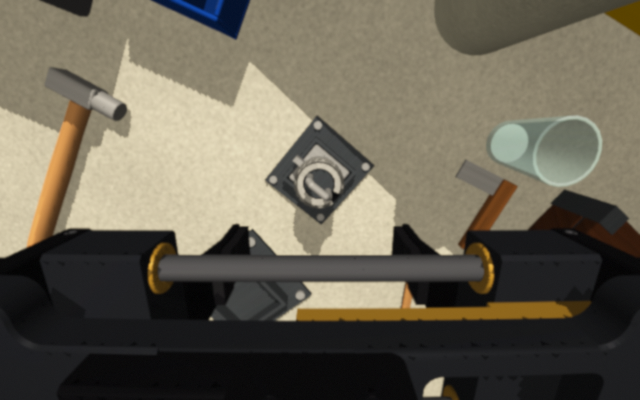

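The wrist picture shows the bracket at about (319,170), within 2-3 px of the corners my estimate projects, so (0.594, 0.212) holds. Now a closer crop to read the notch and the fin.

Run:
```python
from h import *
im=cv2.imread("pics/w1.png")[135:225,265:375]
cv2.imwrite("pics/crop2.png",cv2.resize(im,(733,600),interpolation=cv2.INTER_CUBIC))
```

```text
(no output)
```

View pics/crop2.png

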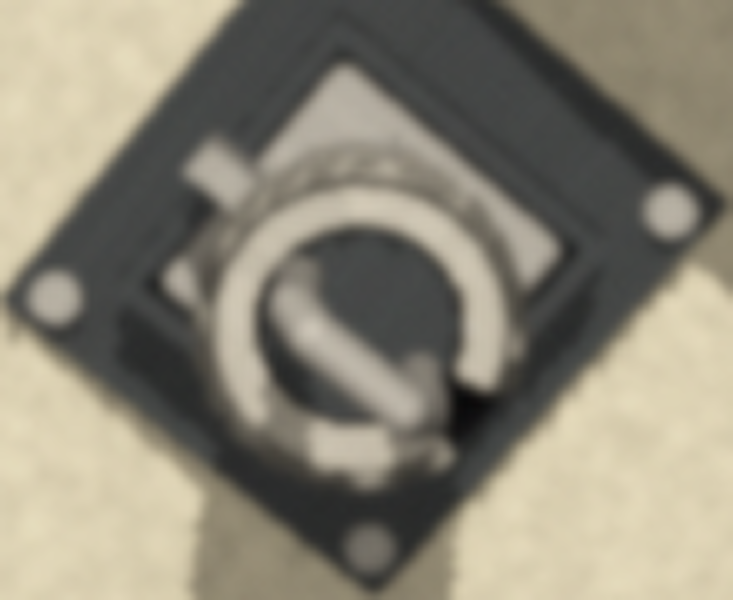

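Run:
```python
from h import *
c=dict(np.load("w1.npz"))
f=lambda u,v,z: at_z(c,(265+u/6.664,135+v/6.664),z)[:2]
C=f(360,312,.073); N=f(468,402,.069); F=f(205,170,.036); B1=f(290,312,.101); B2=f(412,405,.101)
an=lambda d: np.degrees(np.arctan2(d[1],d[0])).round(1)
print("ring c",C.round(4),"ring R",[np.linalg.norm(f(*p,.073)-C).round(4) for p in [(215,320),(510,330),(365,185)]])
print("notch",an(N-C),np.linalg.norm(N-C),"fin",an(F-C),np.linalg.norm(F-C),"bar",an(B1-B2),(B1+B2)/2)
for z in (-15.5,):
    T=np.radians(z)
    for k in range(2,11):
        a=np.radians(74.5+30*k); print(k,proj(c,[[.594+.021*np.cos(a),.212+.021*np.sin(a),.073]]).round(1), ((proj(c,[[.594+.023*np.cos(a),.212+.023*np.sin(a),.073]])-[265,135])*6.664).round(0))
```

```text
ring c [0.5938 0.2108] ring R [np.float64(0.024), np.float64(0.025), np.float64(0.0211)]
notch -108.2 0.0246124826368072 fin 81.7 0.033360133093588 bar 75.7 [0.59257508 0.21157324]
2 [[300.3 187.7]] [[224. 355.]]
3 [[306.2 195.4]] [[267. 412.]]
4 [[315.1 199.3]] [[332. 440.]]
5 [[324.8 198.4]] [[402. 433.]]
6 [[332.7 193. ]] [[461. 394.]]
7 [[336.9 184.3]] [[491. 330.]]
8 [[336.1 174.6]] [[486. 260.]]
9 [[330.4 166.6]] [[444. 201.]]
10 [[321.3 162.5]] [[377. 171.]]
```

The notch is black at crop (470,404), about -107° in the world. The fin and bar lie along +75°, so the lock's yaw is about -15.5° and the dial stands at about 180° (click 6). I'll lower over it, aligned with its flats, and turn it half a turn.

```bash
python3 -m inch '[0.02,-0.02,0.4,0,0,0.104, 0.02,-0.02,0.8,0,0,0.104, 0.02,-0.02,1,0,0,0.104, 0.02,-0.02,1,0,0,0.104, 0.02,-0.02,1,0,0,0.104]' 87
python3 -c "
from h import *
for i in range(3):
  camera('scene');print(np.round(get_obs()['position'],4))
print(get_obs()['tool_rot'],get_obs()['q'])"
```

```text
time: 4.78
position: [0.5938, 0.2104, 0.164]
tool_rot: [0.992, 0.126, -0.001, 0.0]
ft_force: [0.5, 0.6, -0.5]
grip_width: 0.087
grip_force: 0.0
[0.5949 0.2107 0.1654]
[0.5954 0.211  0.1662]
[0.5956 0.2112 0.1665]
[ 9.92009770e-01  1.26145850e-01  1.95815759e-03 -8.33346814e-05] [1.64131590e-01 6.26897776e-01 1.48805032e+00 2.24275104e-05
 1.02272474e+00 1.48195013e+00]
```

```bash
python3 -m inch '[0,0,0.3,0,0,0, 0,0,0.6,0,0,0, 0,0,0.6,0,0,0]'
python3 -m inch '[0,0,0.2,0,0,0, 0,0,0.4,0,0,0, 0,0,0.56,0,0,0, 0,0,0.56,0,0,0, 0,0,0.56,0,0,0, 0,0,0.56,0,0,0]'
python3 -m inch '[0,0,0,0,0,0, 0,0,0,0,0,0, 0,0,0,0,0,0, 0,0,0,0,0,0, 0,0,0,0,0,0, 0,0,0,0,0,0, 0,0,0,0,0,0, 0,0,0,0,0,0]' 50 25
```

```text
time: 5.18
position: [0.5923, 0.2108, 0.1144]
tool_rot: [0.992, 0.126, -0.003, 0.0]
ft_force: [-1.9, -0.4, 0.3]
grip_width: 0.087
grip_force: 0.0
time: 5.68
position: [0.5951, 0.2114, 0.073]
tool_rot: [0.992, 0.126, 0.001, -0.0]
ft_force: [0.4, 0.5, 0.7]
grip_width: 0.0868
grip_force: 0.0
time: 6.35
position: [0.5942, 0.2119, 0.072]
tool_rot: [0.992, 0.126, 0.0, -0.0]
ft_force: [-0.8, 2.8, 2.1]
grip_width: 0.0555
grip_force: 25.0
```

```bash
python3 -m inch '[0,0,0,0,0,-0.07, 0,0,0,0,0,-0.14, 0,0,0,0,0,-0.21, 0,0,0,0,0,-0.28, 0,0,0,0,0,-0.35, 0,0,0,0,0,-0.42, 0,0,0,0,0,-0.49, 0,0,0,0,0,-0.56, 0,0,0,0,0,-0.63, 0,0,0,0,0,-0.7, 0,0,0,0,0,-0.77, 0,0,0,0,0,-0.84, 0,0,0,0,0,-0.92, 0,0,0,0,0,-1, 0,0,0,0,0,-1]'
python3 -c "from h import *; o=get_obs();print(o['moment'],o['ft_force'])"
```

```text
time: 7.6
position: [0.5933, 0.2119, 0.0719]
tool_rot: [0.611, 0.792, -0.0, -0.001]
ft_force: [-2.1, 3.3, 4.1]
grip_width: 0.0558
grip_force: 25.0
[4.96342899e-01 2.82929685e-01 3.79542713e-04] [-2.06943901  3.30516034  4.10785915]
```

```bash
python3 -m inch '[0,0,0,0,0,-0.07, 0,0,0,0,0,-0.14, 0,0,0,0,0,-0.21, 0,0,0,0,0,-0.28, 0,0,0,0,0,-0.35, 0,0,0,0,0,-0.42, 0,0,0,0,0,-0.49, 0,0,0,0,0,-0.56, 0,0,0,0,0,-0.63, 0,0,0,0,0,-0.7, 0,0,0,0,0,-0.77, 0,0,0,0,0,-0.84, 0,0,0,0,0,-0.92, 0,0,0,0,0,-1, 0,0,0,0,0,-1]'
python3 -m inch '[0,0,0,0,0,0, 0,0,0,0,0,0, 0,0,0,0,0,0, 0,0,0,0,0,0, 0,0,0,0,0,0, 0,0,0,0,0,0]' 87
python3 -m inch '[0,0,-0.4,0,0,0.08, 0,0,-0.8,0,0,0.15, 0,0,-1,0,0,0.22, 0,0,-1,0,0,0.3, 0,0,-1,0,0,0.37, 0,0,-1,0,0,0.45, 0,0,-1,0,0,0.52, 0,0,-1,0,0,0.6, 0,0,-1,0,0,0.67]'
python3 -m inch '[0,0,-0.4,0,0,0.08, 0,0,-0.8,0,0,0.15, 0,0,-0.8,0,0,0.22, 0,0,-0.8,0,0,0.3, 0,0,-0.8,0,0,0.37, 0,0,-0.8,0,0,0.45, 0,0,-0.8,0,0,0.52, 0,0,-0.8,0,0,0.6, 0,0,-0.8,0,0,0.66, 0,0,-0.8,0,0,0.66, 0,0,-0.8,0,0,0.66]'
python3 - <<'E'
from h import *
im=camera("wrist"); c=get_calibration("wrist"); cv2.imwrite("pics/w2.png",im[:,:,::-1])
np.savez("w2.npz",**{k:np.array(v) for k,v in c.items()})
o=get_obs(); print(o["position"],o["q"])
u,v=proj(c,[[.594,.212,.06]])[0]; u0,v0=int(u)-45,int(v)-40; print(u0,v0)
cv2.imwrite("pics/crop3.png",cv2.resize(im[v0:v0+80,u0:u0+90,::-1],(675,600),interpolation=cv2.INTER_CUBIC))
E
```

```text
time: 8.85
position: [0.5925, 0.2103, 0.0719]
tool_rot: [-0.127, 0.992, -0.001, -0.002]
ft_force: [-4.5, 0.1, 5.8]
grip_width: 0.0555
grip_force: 25.0
time: 9.35
position: [0.5943, 0.2112, 0.0716]
tool_rot: [-0.126, 0.992, -0.0, 0.0]
ft_force: [-0.8, -0.1, -0.5]
grip_width: 0.0841
grip_force: 0.0
time: 10.1
position: [0.5942, 0.2112, 0.1517]
tool_rot: [0.392, 0.92, -0.0, 0.0]
ft_force: [-0.3, -0.3, 0.7]
grip_width: 0.0872
grip_force: 0.0
time: 11.02
position: [0.5941, 0.2112, 0.2157]
tool_rot: [0.794, 0.608, -0.0, 0.0]
ft_force: [0.5, -0.1, 0.3]
grip_width: 0.0871
grip_force: 0.0
[0.59410702 0.21122317 0.21566285] [ 1.64660774e-01  5.67018505e-01  1.44700067e+00 -7.22065641e-05
  1.12775508e+00  4.27369765e-01]
275 145
```

View pics/crop3.png

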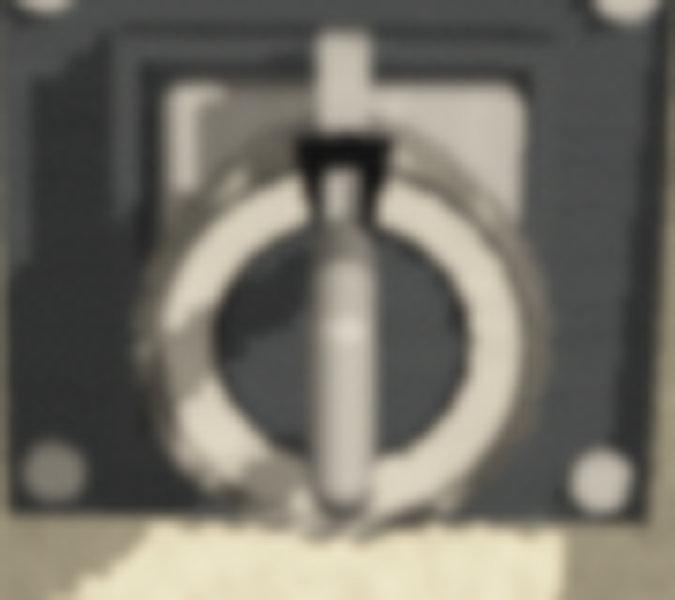

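The notch (crop 342,165) stands exactly over the fin (342,90), and the crossbar runs straight up the picture, so the tool is aligned with it. I go down and grip the bar.

```bash
python3 - <<'E'
from h import *
c=dict(np.load("w2.npz"))
print(at_z(c,(275+345/7.5,145+375/7.5),.105))
E
python3 -m inch '[0,0,0.35,0,0,0, 0,0,0.7,0,0,0, 0,0,0.7,0,0,0]' 50
python3 -m inch '[0,0,0.25,0,0,0, 0,0,0.5,0,0,0, 0,0,0.69,0,0,0, 0,0,0.69,0,0,0, 0,0,0.69,0,0,0, 0,0,0.69,0,0,0]'
python3 -m inch '[0,0,0,0,0,0, 0,0,0,0,0,0, 0,0,0,0,0,0, 0,0,0,0,0,0, 0,0,0,0,0,0, 0,0,0,0,0,0, 0,0,0,0,0,0, 0,0,0,0,0,0, 0,0,0,0,0,0]' 0 45
```

```text
[0.59505177 0.21416412 0.105     ]
time: 11.32
position: [0.5905, 0.2105, 0.1548]
tool_rot: [0.794, 0.608, -0.005, -0.002]
ft_force: [-0.9, -0.5, -0.8]
grip_width: 0.0745
grip_force: 0.0
time: 11.82
position: [0.5952, 0.2115, 0.106]
tool_rot: [0.794, 0.608, 0.001, 0.001]
ft_force: [-0.9, 0.0, 0.9]
grip_width: 0.0504
grip_force: 0.0
time: 12.57
position: [0.5939, 0.2113, 0.1045]
tool_rot: [0.794, 0.607, -0.0, -0.0]
ft_force: [-0.4, -0.0, 0.2]
grip_width: 0.0067
grip_force: 45.0
```

```bash
python3 -m inch '[0,0,-0.04,0,0,0, 0,0,-0.08,0,0,0, 0,0,-0.12,0,0,0, 0,0,-0.16,0,0,0, 0,0,-0.2,0,0,0, 0,0,-0.23,0,0,0, 0,0,-0.25,0,0,0, 0,0,-0.25,0,0,0, 0,0,-0.25,0,0,0, 0,0,-0.25,0,0,0, 0,0,-0.25,0,0,0]'
python3 - <<'E'
from h import *
print(get_obs()["ft_force"])
a=[]
for n in ["scene","side"]:
    im=camera(n); c=get_calibration(n); u,v=proj(c,[[.594,.212,.08]])[0].astype(int)
    a.append(cv2.resize(im[v-40:v+40,u-40:u+40,::-1],(400,400),interpolation=cv2.INTER_CUBIC))
cv2.imwrite("pics/crop4.png",np.hstack(a))
E
```

```text
time: 13.48
position: [0.594, 0.2113, 0.1247]
tool_rot: [0.794, 0.608, -0.0, -0.0]
ft_force: [-2.1, 1.4, 1.0]
grip_width: 0.0061
grip_force: 45.0
[-2.1172921   1.36420696  0.98843706]
```

View pics/crop4.png

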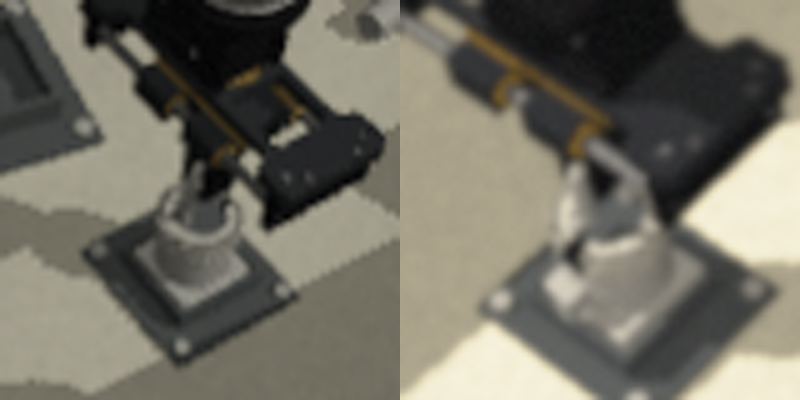

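The lock is still seated in the bracket with its shackle drawn up about 20 mm, and the fingers hold the bar. I lift it out slowly.

```bash
python3 -m inch '[0,0,-0.03,0,0,0, 0,0,-0.06,0,0,0, 0,0,-0.1,0,0,0, 0,0,-0.15,0,0,0, 0,0,-0.2,0,0,0, 0,0,-0.3,0,0,0, 0,0,-0.4,0,0,0, 0,0,-0.5,0,0,0, 0,0,-0.6,0,0,0, 0,0,-0.7,0,0,0, 0,0,-0.8,0,0,0, 0,0,-0.9,0,0,0, 0,0,-0.95,0,0,0, 0,0,-1,0,0,0, 0,0,-1,0,0,0]'
python3 -m inch '[0,0,-0.1,0,0,0, 0,0,-0.2,0,0,0, 0,0,-0.35,0,0,0, 0,0,-0.5,0,0,0, 0,0,-0.65,0,0,0, 0,0,-0.8,0,0,0, 0,0,-0.9,0,0,0, 0,0,-0.95,0,0,0, 0,0,-1,0,0,0, 0,0,-1,0,0,0]'
python3 - <<'E'
from h import *
o=get_obs(); print(o["ft_force"],o["grip_width"],o["q"])
a=[]
for n in ["scene","side"]:
    im=camera(n); c=get_calibration(n); u,v=proj(c,[[.594,.212,.2]])[0].astype(int)
    a.append(cv2.resize(im[v-50:v+50,u-50:u+50,::-1],(400,400),interpolation=cv2.INTER_CUBIC))
    r=None
    for d in cut_out(n,"case"): print(n,d["conf"],d["bbox"])
    for d in cut_out(n,"case_staple"): print(n,"st",d["conf"],d["bbox"])
im=[cv2.resize(cv2.imread("pics/scene0.png")[230:360,210:340],(400,400),interpolation=cv2.INTER_CUBIC),cv2.resize(cv2.imread("pics/side0.png")[85:205,260:380],(400,400),interpolation=cv2.INTER_CUBIC)]
cv2.imwrite("pics/crop5.png",cv2.resize(np.vstack([np.hstack(a),np.hstack(im)]),(600,600),interpolation=cv2.INTER_AREA))
E
```

```text
time: 14.83
position: [0.5946, 0.2113, 0.2056]
tool_rot: [0.794, 0.608, 0.001, 0.0]
ft_force: [0.0, 1.0, -6.6]
grip_width: 0.0067
grip_force: 45.0
time: 15.67
position: [0.5943, 0.2113, 0.2851]
tool_rot: [0.794, 0.608, 0.0, 0.0]
ft_force: [0.5, -0.4, -6.6]
grip_width: 0.0066
grip_force: 45.0
[ 0.47636788 -0.38864489 -6.58502264] 0.006611825780072796 [ 1.64674045e-01  4.94607330e-01  1.37141392e+00 -4.81557064e-06
  1.27482303e+00  4.29601235e-01]
scene 0.86 [219.3, 240.1, 330.3, 351.1]
scene st 0.63 [219.8, 238.7, 331.0, 347.1]
side 0.92 [269.7, 101.4, 366.0, 189.6]
side st 0.74 [227.2, 189.3, 252.5, 205.9]
side st 0.62 [269.9, 100.8, 366.0, 184.3]
side st 0.38 [229.7, 179.7, 263.5, 229.5]
```

View pics/crop5.png

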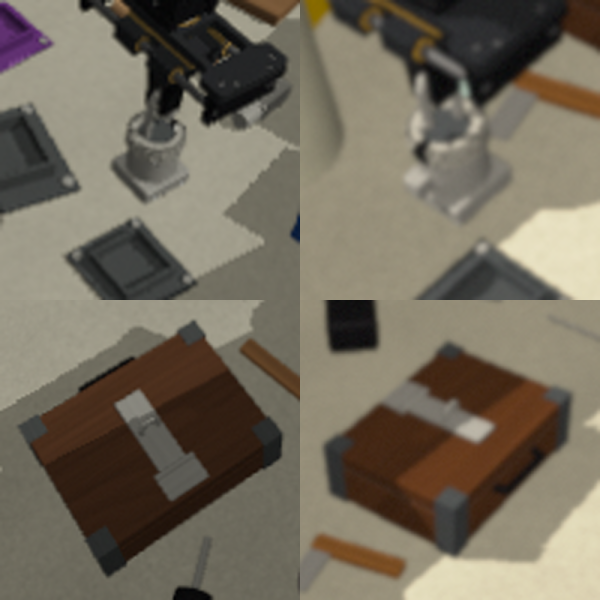

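The lock hangs upright and open (6.6 N) with the bracket empty below. The staple shows at about scene (275,285) and side (321,128). I triangulate it.

Run:
```python
from h import *
from scipy.spatial.transform import Rotation as R
a=get_calibration("scene"); b=get_calibration("side")
u,v=(275,285),(320.8,128)
for z in (.094,.099): print(at_z(a,u,z),at_z(b,v,z))
A=[];B=[]
for c,p in((a,u),(b,v)):
    o,d=ray(c,p); d/=np.linalg.norm(d); M=np.eye(3)-np.outer(d,d); A.append(M);B.append(M@o)
s=np.linalg.solve(sum(A),sum(B)); print("tri",s)
# top corners of case by scene cam, z=.075
for p in [(190,332),(35,430),(268,435),(103,545)]:
    print(at_z(a,(210+p[0]*130/300,230+(p[1]-300)*130/300),.075).round(3))
o=get_obs(); print("move",R.from_quat(o["tool_rot"]).inv().apply(np.array([s[0],s[1],.285])-o["position"])/.08)
```

```text
[ 0.59865176 -0.20731987  0.094     ] [ 0.58963885 -0.20367262  0.094     ]
[ 0.60052632 -0.20850612  0.099     ] [ 0.58724806 -0.1979545   0.099     ]
tri [ 0.59417919 -0.20743756  0.08889622]
[ 0.541 -0.082  0.075]
[ 0.495 -0.293  0.075]
[ 0.7   -0.121  0.075]
[ 0.649 -0.331  0.075]
move [-5.04895842  1.37422515 -0.01403277]
```

```bash
python3 -m inch '[-0.06,0.02,0,0,0,0, -0.18,0.05,0,0,0,0, -0.36,0.1,0,0,0,0, -0.6,0.16,0,0,0,0, -0.84,0.23,0,0,0,0]' - 50
python3 -m inch '[-0.24,0.07,0,0,0,0, -0.48,0.13,0,0,0,0, -0.72,0.2,0,0,0,0, -0.96,0.26,0,0,0,0]'
python3 -m inch '[-0.24,0.07,0,0,0,0, -0.48,0.13,0,0,0,0, -0.72,0.2,0,0,0,0, -0.96,0.26,0,0,0,0]'
python3 -m inch '[-0.24,0.07,0,0,0,0, -0.48,0.13,0,0,0,0, -0.72,0.2,0,0,0,0, -0.96,0.26,0,0,0,0]'
python3 -m inch '[-0.24,0.07,0,0,0,0, -0.48,0.13,0,0,0,0, -0.72,0.2,0,0,0,0, -0.92,0.25,0,0,0,0]'
python3 -m inch '[-0.15,0.04,0,0,0,0, -0.26,0.07,0,0,0,0, -0.34,0.1,0,0,0,0, -0.39,0.12,0,0,0,0, -0.41,0.12,0,0,0,0, -0.41,0.12,0,0,0,0, -0.41,0.12,0,0,0,0]'
python3 - <<'E'
from h import *
im=camera("wrist"); c=get_calibration("wrist"); cv2.imwrite("pics/w3.png",im[:,:,::-1])
np.savez("w3.npz",**{k:np.array(v) for k,v in c.items()})
print(get_obs()["position"],get_obs()["ft_force"],proj(c,[[.596,-.206,.099]]))
E
```

```text
time: 16.38
position: [0.594, 0.1396, 0.2845]
tool_rot: [0.794, 0.608, -0.001, 0.0]
ft_force: [-0.4, 0.8, -5.5]
grip_width: 0.0065
grip_force: 50.0
time: 16.72
position: [0.5941, 0.0592, 0.2847]
tool_rot: [0.795, 0.607, -0.0, 0.0]
ft_force: [0.4, -0.9, -5.4]
grip_width: 0.0068
grip_force: 50.0
time: 17.05
position: [0.5938, -0.0203, 0.2847]
tool_rot: [0.795, 0.607, -0.0, 0.0]
ft_force: [1.3, 0.6, -5.3]
grip_width: 0.0066
grip_force: 50.0
time: 17.38
position: [0.5936, -0.0998, 0.2847]
tool_rot: [0.795, 0.607, -0.0, 0.0]
ft_force: [-0.3, 0.3, -5.5]
grip_width: 0.0069
grip_force: 50.0
time: 17.72
position: [0.5935, -0.1766, 0.2847]
tool_rot: [0.795, 0.607, -0.001, 0.001]
ft_force: [0.1, -0.3, -6.2]
grip_width: 0.0066
grip_force: 50.0
time: 18.3
position: [0.5949, -0.2066, 0.2845]
tool_rot: [0.794, 0.608, 0.0, -0.0]
ft_force: [0.0, 0.1, -5.6]
grip_width: 0.0067
grip_force: 50.0
[ 0.59492971 -0.20659256  0.28450851] [-0.42639388  0.69156232 -5.66110948] [[321.57368377 179.55392723]]
```

View pics/w3.png

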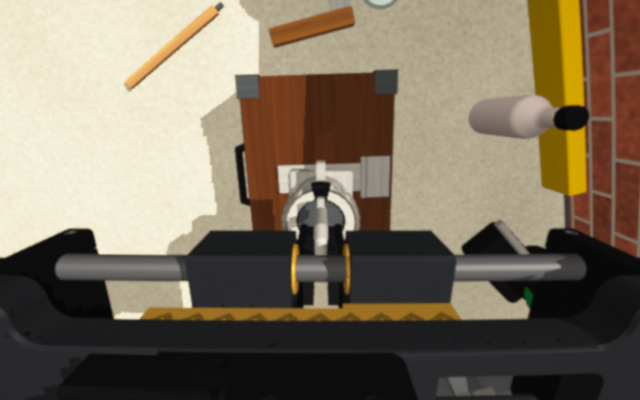

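The lock hangs open above the hasp strap (row 178), where the projected staple point (321,180) also lies. Its underside is about 66 mm above the staple, so I lower it 28 mm, let it settle and check from the side.

```bash
python3 -m inch '[0,0,0.07,0,0,0, 0,0,0.14,0,0,0, 0,0,0.21,0,0,0, 0,0,0.28,0,0,0, 0,0,0.33,0,0,0, 0,0,0.35,0,0,0, 0,0,0.35,0,0,0, 0,0,0.35,0,0,0, 0,0,0.35,0,0,0, 0,0,0.35,0,0,0, 0,0,0.35,0,0,0, 0,0,0.35,0,0,0, 0,0,0.35,0,0,0]'
python3 - <<'E'
from h import *
a=[]
for n in ["scene","side"]:
    im=camera(n); c=get_calibration(n); u,v=proj(c,[[.595,-.206,.14]])[0].astype(int)
    for p in proj(c,[[.595,-.2065,.135],[.595,-.2065,.099]]): cv2.circle(im,tuple(p.round().astype(int)),1,(255,0,0),-1)
    a.append(cv2.resize(im[v-65:v+65,u-65:u+65,::-1],(400,400),interpolation=cv2.INTER_CUBIC))
cv2.imwrite("pics/crop6.png",np.hstack(a))
E
```

```text
time: 19.43
position: [0.595, -0.2076, 0.2568]
tool_rot: [0.794, 0.608, 0.0, 0.0]
ft_force: [-0.4, 0.5, -6.4]
grip_width: 0.0065
grip_force: 50.0
```

View pics/crop6.png

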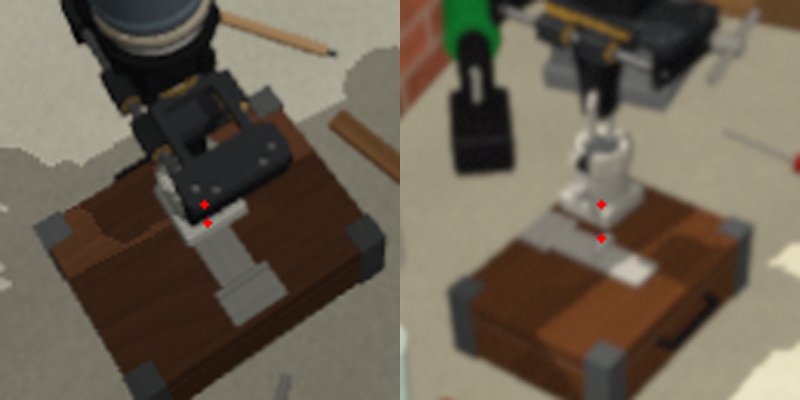

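The lock hangs open and upright, with a visible gap above the staple. In the side crop its foot is at (602,205) and the staple at (605,238). I hand in.

```bash
python3 -c "
from rig import *
print(hand_in())"
```

```text
the job is handed in; nothing more can be done
None
```

I turned the dial half a turn to its notch, pulled the shackle open in the bracket and carried the lock to the case. I handed it in at about 19.5 s, held by the crossbar, hanging upright about 38 mm above the staple; the rig gave no verdict.

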